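# Stand a narrow-footed vase on the banding wheel

### The job

First move the grey-blue cup off the banding wheel and stand it upright in the green tub. Then take the terracotta vase from its slanted wooden rest and stand it upright on its narrow foot inside the small white circle in the middle of the wheel: lower it without pressing hard, keep hold until it stands on its foot, let go slowly, and see that it stands still by itself for a couple of seconds. It is fragile and top-heavy, so never let it fall over, and leave the bowl, mug, jar, brush and spatula where they are.

Things in the scene. Friction and masses are not known exactly. Their poses are not given: they have to be found in the camera images.
- cup: grey-blue open cup, 52 mm across the rim, 66 mm high, 0.1 to 0.2 kg, narrowing a little downwards; origin at the centre of its underside, z up its axis. Starts standing on the wheel
- tub: shallow green open tray-like tub, fixed, outside 200 mm (its x) by 160 mm (its y) and 45 mm high, walls and floor 5 mm thick; origin at the centre of its underside, on the table, z up
- vase: terracotta vase, 185 mm high, 0.33 to 0.6 kg, round about z; origin at the centre of its foot's underside, z towards the mouth. Foot 32 mm across; belly 100 mm at 82 to 104 mm up; straight neck 34 mm at 131 to 178 mm; lip 40 mm. Tips over beyond about 10 degrees of lean. Starts leaning 0.5 rad in the rest, mouth towards the rest's -x; held by the neck it may swing a little in the grip
- rest: fixed slanted wooden rest on a board 200 mm (x) by 120 mm (y); origin at the centre of the board's underside, on the table, z up. Slanted foot plate (vase foot at x +50, z 46 mm) and two cork pads in a V under the belly on the -x side, up to 106 mm along the vase. Open above: the vase can be drawn out along its own axis; its neck stands free
- wheel_head: blue round head of the banding wheel, 200 mm across, flat; origin at the centre of its top surface, 75 mm above the table, z up. A thin white circle of 66 mm diameter is painted round the middle and a bigger one of 162 mm near the edge. It turns freely about its vertical axis with slight friction; its foot does not move
- bowl: raw-clay bowl, 130 mm across the rim, 60 mm high; stands on the table, to be left alone; origin at the centre of its underside
- mug: white mug, 76 mm across, 85 mm high, handle at its +y side; stands on the table, to be left alone; origin at the centre of its underside
- jar: blue glaze jar with a white cap, 60 mm across, 80 mm high; stands on the table, to be left alone; origin at the centre of its underside
- brush: brush lying flat, 180 mm long along its x; lies on the table, to be left alone; origin on its underside
- spatula: wooden-handled spatula lying flat, 190 mm long along its x; lies on the table, to be left alone; origin on its underside
Mind the look-alikes: they are no part of the job. Leave any pink look-alike of the cup alone.

How it is judged (in metres and radians):
On the way, in this order (a step that is already met when the one before it is completed fails the run):
1. the cup stands upright in the green tub, let go (x of cup in the frame of tub between -0.075 and 0.075 m and y of cup in the frame of tub between -0.055 and 0.055 m and z of cup in the frame of tub below 0.015 m and angle between cup's own z axis and vertical below 0.15 rad and contact force between the fingers and cup below 0.1 N and linear speed of cup below 0.02 m/s), for 0.2 s.
2. the vase rests upright on its foot in the small circle of the wheel while still held (horizontal distance between vase and wheel_head below 0.0165 m and z of vase in the frame of wheel_head between -0.006 and 0.006 m and angle between vase's own z axis and vertical below 0.12 rad and contact force between vase and wheel_head above 0.3 N and contact force between the fingers and vase above 0.3 N), for 0.1 s.
3. the vase, let go, stands still by itself for a second (horizontal distance between vase and wheel_head below 0.0165 m and z of vase in the frame of wheel_head between -0.006 and 0.006 m and angle between vase's own z axis and vertical below 0.05 rad and contact force between each of the arm, the fingers and vase below 0.05 N and linear speed of vase below 0.01 m/s and angular speed of vase below 0.08 rad/s), for 1 s.
At the end, for the whole second after the job is handed in: The vase stands alone on the wheel, foot centre within 16.5 mm of its centre, leaning under 0.05 rad, still (under 10 mm/s, 0.08 rad/s) and untouched; the cup stands let go and upright (0.15 rad) on the floor of the tub; the bystanders are within 30 mm of where they began (all of step 1 and all of step 3 and distance of each of bowl, mug, jar, brush, spatula from where it was at the start of the episode below 0.03 m).
It fails at once if the vase falls or is tipped far over (more than 0.95 rad) (angle between vase's own z axis and vertical above 0.95 rad).
It fails at once if the vase is pressed on the wheel with more than 60 N (contact force between vase and wheel_head above 60 N).
It fails at once if the bowl, mug, jar, brush or spatula is moved by more than 30 mm (distance of any of bowl, mug, jar, brush, spatula from where it was at the start of the episode above 0.03 m).
It also fails if it takes over 67 s, if anything falls off the work surface, if the arm or the gripper's body presses on something with over 40 N, if the wrist force passes 120 N, or if a joint passes its speed limit or range.

### The arm

A 6-joint arm with a two-finger parallel gripper is mounted at the origin on the work surface. World frame = base frame: x ahead of the robot, y to its left, z up, the work surface at z = 0. Lengths are in mm, angles in rad, forces in N, time in s.
With the tool pointing down it reaches from about 275 to 1000 mm from the base axis. Payload 8.4 kg.
Tool frame: the origin (TCP) lies midway between the tips of the shut fingers; the grasp point (between the pads) lies 19 mm behind it; z points along the fingers, y is the line along which they close (so a half turn about z gives the same grasp; the last joint's range is limited). The gripper opens to 85 mm and grips with 20 to 120 N. Pads are 22 mm wide; open, the fingers measure 114 mm over their backs; the gripper's body (76 mm by 85 mm) begins 54 mm behind the grasp point. The pads swing forward as they close: fully open they stand 13 mm farther back than shut.
Start: joints at [-1.138, 0.353, 1.633, -0, 1.155, -0.002], TCP at [263.267, -566.849, 231.281] pointing down, gripper open.
Joint ranges: [-2.63, 2.63], [-0.92, 2.1], [0.06, 2.66], [-1.3, 4.44], [0, 2.69], [-3.02, 3.02]. Speed limits (rad/s): [2.22, 2.22, 2.79, 3.14, 3.14, 3.14].

### API

Orientations are given as [roll, pitch, yaw] about the fixed x, y, z axes, in that order (R = Rz(yaw) Ry(pitch) Rx(roll)).
In Python, from rig import monitor, imaging, r gives the robot as it stands.
- The arm moves only by the tool drive_tool, never from a script. Its argument "plan" is a list of rows, each an object of numbers: "x", "y", "z": the shift along the tool's x, y, z in units of 50 mm (1.0 is 50 mm); "ax", "ay", "az": the turn, a rotation vector about the tool's x, y, z in units of 6 degrees (1.0 is 6 degrees); "hand": the finger opening in mm, from 0 to 85.4. In form: [{"x": .., "y": .., "z": .., "ax": .., "ay": .., "az": .., "hand": ..}, ...]. A call has 1 to 8 rows; each row is the pose to reach, as a shift and turn from the pose commanded when the call began, along the tool's axes at that moment; what a row does not reach only later rows make up. A row lasts 1/10 s, in which the tool goes at most 50 mm and 8.59 degrees, less where a joint would pass 70% of its speed; a pose out of reach is approached as far as the arm can. A call with a gripper value outside its range is refused whole. The fingers move at their own pace and stop on an object; "grip_force" is the grip in N (left out, the last holds). Time passes only in rows, so rows that repeat a pose let the fingers close. It gives the time, the measured TCP pose, the force, the opening and the grip force at its end, in the units of the state.
- monitor.sense(): the state, without advancing time (a new reading comes with each control period).
- imaging.grab_frame(name): name is "side" or "top" or "wrist"; returns the picture (420x560x3 uint8, red, green, blue); there is no depth.
- imaging.camera_info(name): a dict with "mtx" (3x3 intrinsics, pixels), "R" (3x3) and "t" (3): a world point X has camera coordinates R X + t. Camera axes: x right, y down, z forward; pixel columns grow to the right and rows downward; lengths in mm; the calibration is good to about 2 mm. A picture is of the moment at which its call begins: read the wrist's pose just before it. camera_info takes no time and is no camera call; for the wrist camera it gives the pose at the moment of the call.
- r.sign_off(): hands the job in; it is judged then, once.
The state is a dict: "clock": time; "qpos": joint angles; "qvel": joint speeds; "joint_efforts": joint torques, N m; "eef_pos": TCP position; "tcp_rot": TCP orientation; "contact_force": force on the tool from outside, world axes, zero at the start; "wrist_torque": the same for the moment, N m; "opening": opening from 0.0 (shut) to 1.0 (fully open); "grasp_force": force on a finger pad.
Only numpy, scipy, OpenCV 4.12 (cv2) and the standard library are available. Lean on these libraries where they do the work, as an engineer would, in place of code of your own. Each camera call takes 0.05 s, during which the arm holds its last target. There are 200 camera calls.

## Working session

There is one attempt and no reset: what is moved stays moved. The work goes in short steps, Python scripts to look and compute and a tool call to move; the robot and the scene stay as the last step left them, time stands still between calls to the robot, and variables do not carry over. Pictures are saved under pics/ and viewed, at most 10 in all, crops included, and the job is handed in when it is done.

Besides the shell and the picture viewer there is one more tool, called after "Call:" by a JSON object that holds its "fn" and its "kwargs". drive_tool: Moves the arm, as the interface text tells. Its arguments: {"type":"object","properties":{"plan":{"type":"array","items":{"type":"object","properties":{"x":{"type":"number"},"y":{"type":"number"},"z":{"type":"number"},"ax":{"type":"number"},"ay":{"type":"number"},"az":{"type":"number"},"hand":{"type":"number"}}}},"grip_force":{"type":"number"}},"required":["plan"]}

```bash
ls; mkdir -p pics
python3 - <<'E'
from rig import monitor, imaging, r
import cv2
for n in ["side","top"]:
    im=imaging.grab_frame(n); cv2.imwrite(f"pics/{n}0.png",im[:,:,::-1])
    c=imaging.camera_info(n); print(n,c)
print(monitor.sense())
E
```

```text
pics
side {'mtx': array([[435.5571608 ,   0.        , 284.12776049],
       [  0.        , 435.5571608 , 211.03263327],
       [  0.        ,   0.        ,   1.        ]]), 'R': array([[-0.96311689, -0.26827048, -0.02090008],
       [-0.12081489,  0.50052279, -0.85725183],
       [ 0.24043633, -0.82310867, -0.51447302]]), 't': array([542.6136782 , 110.95882331, 845.82877823])}
top {'mtx': array([[482.32802463,   0.        , 287.68284657],
       [  0.        , 482.32802463, 208.5827383 ],
       [  0.        ,   0.        ,   1.        ]]), 'R': array([[-0.02162848, -0.99976518, -0.00133572],
       [-0.97793639,  0.02143388, -0.20780039],
       [ 0.20778023, -0.00318815, -0.97817034]]), 't': array([  26.69718387,  549.28442971, 1039.52510997])}
{'clock': 0.1, 'qpos': array([-1.13841105e+00,  3.53591775e-01,  1.63403425e+00, -6.47260630e-06,
        1.15518660e+00, -2.43573773e-03]), 'qvel': array([-0.00058802, -0.00334547, -0.00133575, -0.00120809,  0.00060675,
       -0.00122372]), 'joint_efforts': array([-6.46706994e-04, -6.06358552e+01, -3.42820716e+01, -3.46624438e-05,
        4.02807374e-03,  6.81553288e-06]), 'eef_pos': array([ 263.08679054, -566.48030002,  230.63961648]), 'tcp_rot': array([-3.14037267e+00,  2.94686006e-06,  4.34823633e-01]), 'contact_force': array([ 0.47066784,  0.39506423, -0.59222579]), 'wrist_torque': array([-0.00665194, -0.05421615, -0.01183303]), 'grasp_force': 0.0, 'opening': 1.0008665188844887}
```

View pics/top0.png

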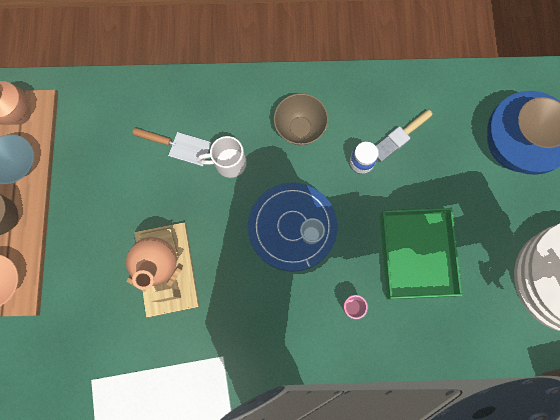

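View pics/side0.png

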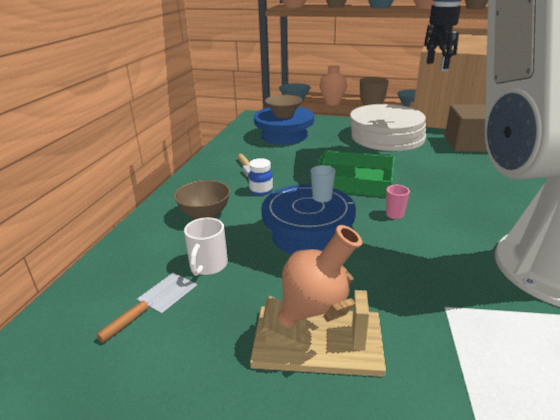

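Top view: wheel about (293,226), cup rim (312,231), tub (422,253), vase mouth (143,280), rest board about (166,269). Side view: the vase leans towards the robot and its neck is free; the pink cup is separate.

```bash
cat > h.py <<'E'
import numpy as np, cv2
from rig import monitor, imaging, r
def ray(c,uv):
    d=np.linalg.inv(c["mtx"])@np.array([uv[0],uv[1],1.0]); return -c["R"].T@c["t"], c["R"].T@d
def onz(c,uv,z):
    o,d=ray(c,uv); return o+d*(z-o[2])/d[2]
def proj(c,X):
    p=c["mtx"]@(c["R"]@np.asarray(X,float)+c["t"]); return p[:2]/p[2]
def two(c1,p1,c2,p2):
    o1,d1=ray(c1,p1);o2,d2=ray(c2,p2)
    s=np.linalg.lstsq(np.c_[d1,-d2],o2-o1,rcond=None)[0]; a=o1+s[0]*d1;b=o2+s[1]*d2
    return (a+b)/2,np.linalg.norm(a-b)
def blob(m,box):
    k=np.zeros(m.shape,np.uint8); x0,y0,x1,y1=box; k[y0:y1,x0:x1]=m[y0:y1,x0:x1]
    return max(cv2.findContours(k,cv2.RETR_EXTERNAL,cv2.CHAIN_APPROX_NONE)[0],key=cv2.contourArea)
E
python3 - <<'E'
from h import *
c=imaging.camera_info("top"); im=cv2.imread("pics/top0.png"); hsv=cv2.cvtColor(im,cv2.COLOR_BGR2HSV)
np.set_printoptions(precision=1,suppress=True)
for p in [(293,226),(312,231),(422,253),(143,280),(152,260),(166,270),(420,140)]: print(p,hsv[p[1],p[0]])
def disc(ct,z):
    w=np.array([onz(c,p,z)[:2] for p in cv2.convexHull(ct)[:,0]],np.float32); return cv2.minEnclosingCircle(w)
b=cv2.inRange(hsv,(105,120,30),(125,255,255)); print("wheel",disc(blob(b,(230,170,350,280)),75))
g=cv2.inRange(hsv,(55,150,40),(75,255,255)); ct=blob(g,(370,190,475,310)); print("tub px",cv2.minAreaRect(ct))
q=cv2.approxPolyDP(cv2.convexHull(ct),5,True)[:,0]; print(q,[onz(c,p,45) for p in q])
w=cv2.inRange(hsv,(12,60,90),(28,220,255)); ct=blob(w,(120,210,210,325)); q=cv2.approxPolyDP(cv2.convexHull(ct),5,True)[:,0]; print("board",q,[onz(c,p,12) for p in q])
v=im.copy(); 
A=cv2.resize(im[170:290,240:350],None,fx=3.6,fy=3.6,interpolation=cv2.INTER_CUBIC); B=cv2.resize(im[215:325,115:215],None,fx=3.9,fy=3.9,interpolation=cv2.INTER_CUBIC)
h=min(A.shape[0],B.shape[0]); cv2.imwrite("pics/crop1.png",np.hstack([A[:h],B[:h]])); print(A.shape,B.shape)
E
```

```text
(293, 226) [108 155 102]
(312, 231) [103  42 156]
(422, 253) [ 68 137 106]
(143, 280) [ 13 113  97]
(152, 260) [ 12  98 242]
(166, 270) [ 11 109 227]
(420, 140) [ 77  97 131]
wheel ((507.00750732421875, 5.592924118041992), 99.48809814453125)
tub px ((454.0, 291.0), (0.0, 0.0), 0.0)
[[454 291]] [array([ 357.3, -350.4,   45. ])]
board [[185 223]
 [198 306]
 [146 316]
 [126 281]
 [135 232]] [array([530. , 257.4,  12. ]), array([337.4, 223.4,  12. ]), array([317.8, 340.9,  12. ]), array([397.4, 390. ,  12. ]), array([511.1, 374.3,  12. ])]
(432, 396, 3) (429, 390, 3)
```

View pics/crop1.png

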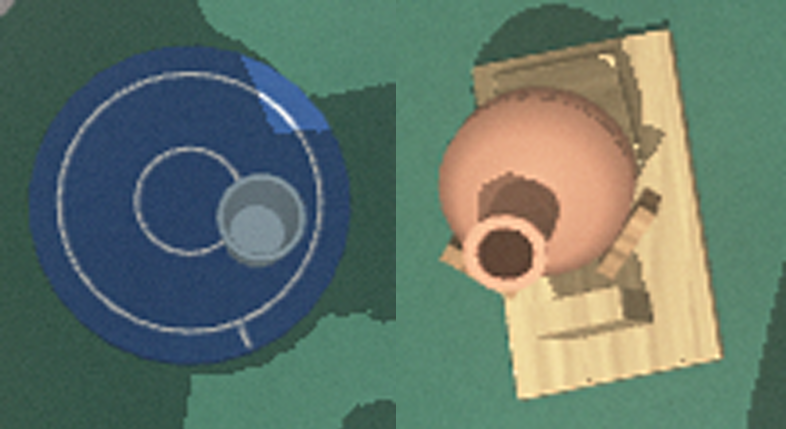

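Crop: small circle centre at px (292.2,225.8), cup rim centre (312.5,230), vase mouth centre (143.2,279.6), board corners clean.

```bash
cat >> h.py <<'E'
from scipy.spatial.transform import Rotation as Ro
def row(p,R=None):
    s=monitor.sense(); Rc=Ro.from_euler("xyz",s["tcp_rot"]); R=Rc if R is None else R
    np.set_printoptions(precision=3,suppress=True)
    print("pos",s["eef_pos"],"rpy",s["tcp_rot"],"shift",Rc.inv().apply(np.array(p)-s["eef_pos"])/50,"turn",np.degrees((Rc.inv()*R).as_rotvec())/6)
E
python3 - <<'E'
from h import *
np.set_printoptions(precision=1,suppress=True)
c=imaging.camera_info("top"); s=imaging.camera_info("side"); im=cv2.imread("pics/top0.png"); 
print("wheel small",onz(c,(292.2,225.8),75)); cup=onz(c,(312.5,230),141); print("cup",cup, "in side",proj(s,cup))
t=[onz(c,p,45) for p in [(384,211),(453,208),(460,296),(390,298)]]; print("tub",t,np.mean(t,0), [np.linalg.norm(t[i]-t[i-1]) for i in range(4)])
yaw=np.arctan2(34,192.6); ax=np.array([-np.sin(.5)*np.cos(yaw),-np.sin(.5)*np.sin(yaw),np.cos(.5)])
foot=np.array([424,299,46])+50*np.array([np.cos(yaw),np.sin(yaw),0]); m=foot+185*ax
print("foot",foot,"mouth pred",m,"seen",onz(c,(143.2,279.6),208.4),"side px",proj(s,m),"two-view",two(c,(143.2,279.6),s,(347.5,238)))
row([cup[0],cup[1],230])
row([cup[0],cup[1],97])
E
```

```text
wheel small [506.8   5.6  75. ]
cup [485.4 -35.6 141. ] in side [322.8 170.1]
tub [array([ 541.9, -206.5,   45. ]), array([ 545.5, -365.7,   45. ]), array([ 346.1, -362.7,   45. ]), array([ 345.1, -207.4,   45. ])] [ 444.7 -285.6   45. ] [np.float64(196.7761661476483), np.float64(159.1976486681989), np.float64(199.36768997988318), np.float64(155.2927118385797)]
foot [473.2 307.7  46. ] mouth pred [385.9 292.3 208.4] seen [386.  292.2 208.4] side px [349.1 234.6] two-view (array([387. , 293.7, 203.5]), np.float64(1.2556473372382475))
pos [ 263.087 -566.48   230.64 ] rpy [-3.14   0.     0.435] shift [ 8.506 -7.757  0.022] turn [0. 0. 0.]
pos [ 263.087 -566.48   230.64 ] rpy [-3.14   0.     0.435] shift [ 8.506 -7.754  2.682] turn [0. 0. 0.]
```

Call:
{"fn": "drive_tool", "kwargs": {"plan": [{"x":0.7,"y":-0.6},{"x":1.4,"y":-1.25},{"x":2.1,"y":-1.9},{"x":2.8,"y":-2.5},{"x":3.5,"y":-3.2},{"x":4.2,"y":-3.8},{"x":4.9,"y":-4.4},{"x":5.6,"y":-5.1}]}}

```text
invalid input
```

Call:
{"fn": "drive_tool", "kwargs": {"plan": [{"x":0.7,"y":-0.6},{"x":1.4,"y":-1.25},{"x":2.1,"y":-1.9},{"x":2.8,"y":-2.5},{"x":2.9,"y":-2.65},{"x":2.9,"y":-2.65},{"x":2.9,"y":-2.65},{"x":2.9,"y":-2.65}]}}

```text
invalid input
```

Run:
```python
from h import *
row([485.4,-35.6,97]); im=imaging.grab_frame("wrist"); cv2.imwrite("pics/w1.png",im[:,:,::-1]); print(proj(imaging.camera_info("wrist"),[485.4,-35.6,141]))
```

```text
pos [ 263.087 -566.48   230.64 ] rpy [-3.14   0.     0.435] shift [ 8.505 -7.753  2.682] turn [0. 0. 0.]
[ -906.763 -1028.57 ]
```

View pics/w1.png

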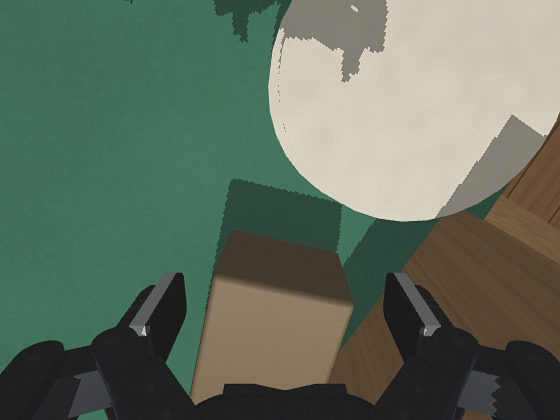

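The call was refused: all row keys are presumably needed. The wrist picture just shows the start area (plates, box).

Call:
{"fn": "drive_tool", "kwargs": {"plan": [{"x":0.7,"y":-0.6,"z":0,"ax":0,"ay":0,"az":0,"hand":85},{"x":1.4,"y":-1.25,"z":0,"ax":0,"ay":0,"az":0,"hand":85},{"x":2.1,"y":-1.9,"z":0,"ax":0,"ay":0,"az":0,"hand":85},{"x":2.8,"y":-2.5,"z":0,"ax":0,"ay":0,"az":0,"hand":85},{"x":3.5,"y":-3.2,"z":0,"ax":0,"ay":0,"az":0,"hand":85},{"x":4.2,"y":-3.8,"z":0,"ax":0,"ay":0,"az":0,"hand":85},{"x":4.9,"y":-4.4,"z":0,"ax":0,"ay":0,"az":0,"hand":85},{"x":5.6,"y":-5.1,"z":0,"ax":0,"ay":0,"az":0,"hand":85}], "grip_force": 30}}

```text
clock: 0.95
eef_pos: [410.4, -216.1, 231.4]
tcp_rot: [3.141, -0.0, 0.434]
contact_force: [1.0, 0.2, -0.2]
opening: 0.995
grasp_force: 0.0
```

Call:
{"fn": "drive_tool", "kwargs": {"plan": [{"x":0.7,"y":-0.65,"z":0,"ax":0,"ay":0,"az":0,"hand":85},{"x":1.4,"y":-1.3,"z":0,"ax":0,"ay":0,"az":0,"hand":85},{"x":2.1,"y":-1.9,"z":0,"ax":0,"ay":0,"az":0,"hand":85},{"x":2.7,"y":-2.5,"z":0,"ax":0,"ay":0,"az":0,"hand":85},{"x":2.9,"y":-2.65,"z":0,"ax":0,"ay":0,"az":0,"hand":85},{"x":2.9,"y":-2.65,"z":0,"ax":0,"ay":0,"az":0,"hand":85}]}}

```text
clock: 1.55
eef_pos: [486.0, -35.0, 231.1]
tcp_rot: [-3.142, 0.0, 0.438]
contact_force: [0.3, -0.7, 0.4]
opening: 0.995
grasp_force: 0.0
```

Run:
```python
from h import *
row([485.4,-35.6,97]); im=imaging.grab_frame("wrist"); cv2.imwrite("pics/w2.png",im[:,:,::-1]); print(proj(imaging.camera_info("wrist"),[485.4,-35.6,141]),proj(imaging.camera_info("wrist"),[506.8,5.6,75]))
```

```text
pos [485.974 -35.03  231.124] rpy [-3.142  0.     0.438] shift [-0.015  0.006  2.682] turn [0. 0. 0.]
[284.436 208.958] [251.562 143.612]
```

View pics/w2.png

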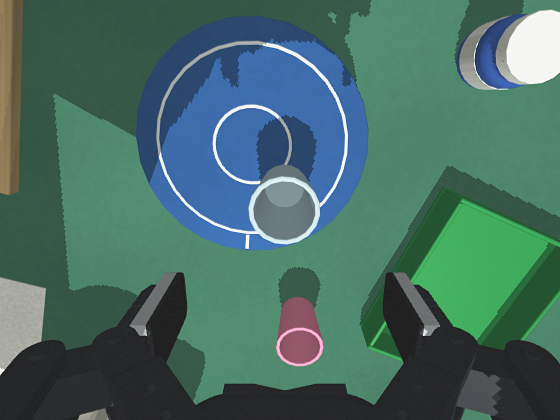

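Cup rim at px (284,210) and small circle at (252,144), both matching the estimates. Descend and grip.

Call:
{"fn": "drive_tool", "kwargs": {"plan": [{"x":0,"y":0,"z":0.8,"ax":0,"ay":0,"az":0,"hand":85},{"x":0,"y":0,"z":1.6,"ax":0,"ay":0,"az":0,"hand":85},{"x":0,"y":0,"z":2.3,"ax":0,"ay":0,"az":0,"hand":85},{"x":0,"y":0,"z":2.68,"ax":0,"ay":0,"az":0,"hand":85},{"x":0,"y":0,"z":2.68,"ax":0,"ay":0,"az":0,"hand":65},{"x":0,"y":0,"z":2.68,"ax":0,"ay":0,"az":0,"hand":55},{"x":0,"y":0,"z":2.68,"ax":0,"ay":0,"az":0,"hand":30},{"x":0,"y":0,"z":2.68,"ax":0,"ay":0,"az":0,"hand":30}], "grip_force": 25}}

```text
clock: 2.4
eef_pos: [486.3, -36.8, 98.5]
tcp_rot: [3.14, -0.002, 0.435]
contact_force: [-0.5, -1.1, 0.6]
opening: 0.589
grasp_force: 25.8
```

Call:
{"fn": "drive_tool", "kwargs": {"plan": [{"x":0,"y":0,"z":0,"ax":0,"ay":0,"az":0,"hand":30},{"x":0,"y":0,"z":0,"ax":0,"ay":0,"az":0,"hand":30},{"x":0,"y":0,"z":0,"ax":0,"ay":0,"az":0,"hand":30},{"x":0,"y":0,"z":0,"ax":0,"ay":0,"az":0,"hand":30}]}}

```text
clock: 2.8
eef_pos: [486.6, -36.6, 98.3]
tcp_rot: [3.14, -0.002, 0.435]
contact_force: [-1.0, -1.3, 7.0]
opening: 0.587
grasp_force: 25.1
```

Call:
{"fn": "drive_tool", "kwargs": {"plan": [{"x":0,"y":0,"z":-0.4,"ax":0,"ay":0,"az":0,"hand":30},{"x":0,"y":0,"z":-0.9,"ax":0,"ay":0,"az":0,"hand":30},{"x":-0.2,"y":0.3,"z":-1.2,"ax":0,"ay":0,"az":0,"hand":30},{"x":-0.6,"y":0.9,"z":-1.2,"ax":0,"ay":0,"az":0,"hand":30},{"x":-1.1,"y":1.6,"z":-1.2,"ax":0,"ay":0,"az":0,"hand":30},{"x":-1.6,"y":2.3,"z":-1.2,"ax":0,"ay":0,"az":0,"hand":30},{"x":-2.1,"y":3.0,"z":-1.2,"ax":0,"ay":0,"az":0,"hand":30},{"x":-2.5,"y":3.6,"z":-1.2,"ax":0,"ay":0,"az":0,"hand":30}]}}

```text
clock: 3.6
eef_pos: [447.1, -254.0, 157.4]
tcp_rot: [3.142, 0.0, 0.435]
contact_force: [-0.2, 0.4, -1.7]
opening: 0.587
grasp_force: 26.8
```

Call:
{"fn": "drive_tool", "kwargs": {"plan": [{"x":-0.25,"y":0.4,"z":0,"ax":0,"ay":0,"az":0,"hand":30},{"x":-0.35,"y":0.57,"z":0.2,"ax":0,"ay":0,"az":0,"hand":30},{"x":-0.35,"y":0.57,"z":0.8,"ax":0,"ay":0,"az":0,"hand":30},{"x":-0.35,"y":0.57,"z":1.4,"ax":0,"ay":0,"az":0,"hand":30},{"x":-0.35,"y":0.57,"z":2.0,"ax":0,"ay":0,"az":0,"hand":30},{"x":-0.35,"y":0.57,"z":2.3,"ax":0,"ay":0,"az":0,"hand":30},{"x":-0.35,"y":0.57,"z":2.42,"ax":0,"ay":0,"az":0,"hand":30},{"x":-0.35,"y":0.57,"z":2.5,"ax":0,"ay":0,"az":0,"hand":30}]}}

```text
clock: 4.4
eef_pos: [443.9, -284.8, 31.7]
tcp_rot: [-3.141, 0.001, 0.435]
contact_force: [0.0, 0.3, -1.1]
opening: 0.588
grasp_force: 26.8
```

Call:
{"fn": "drive_tool", "kwargs": {"plan": [{"x":0,"y":0,"z":0.04,"ax":0,"ay":0,"az":0,"hand":30},{"x":0,"y":0,"z":0.07,"ax":0,"ay":0,"az":0,"hand":30},{"x":0,"y":0,"z":0.07,"ax":0,"ay":0,"az":0,"hand":52},{"x":0,"y":0,"z":0.07,"ax":0,"ay":0,"az":0,"hand":60},{"x":0,"y":0,"z":0.07,"ax":0,"ay":0,"az":0,"hand":80},{"x":0,"y":0,"z":0.07,"ax":0,"ay":0,"az":0,"hand":80},{"x":0,"y":0,"z":0.07,"ax":0,"ay":0,"az":0,"hand":80}]}}

```text
clock: 5.1
eef_pos: [444.2, -285.6, 29.0]
tcp_rot: [3.141, -0.0, 0.435]
contact_force: [-0.1, 0.6, -0.1]
opening: 0.937
grasp_force: 0.0
```

Call:
{"fn": "drive_tool", "kwargs": {"plan": [{"x":0,"y":0,"z":-0.3,"ax":0,"ay":0,"az":0,"hand":80},{"x":0,"y":0,"z":-0.8,"ax":0,"ay":0,"az":0,"hand":80},{"x":0,"y":0,"z":-1.6,"ax":0,"ay":0,"az":0,"hand":80},{"x":0,"y":0,"z":-2.5,"ax":0,"ay":0,"az":0,"hand":80},{"x":0,"y":0,"z":-3.4,"ax":0,"ay":0,"az":0,"hand":80},{"x":0,"y":0,"z":-4.4,"ax":0,"ay":0,"az":0,"hand":80},{"x":0,"y":0,"z":-5.4,"ax":0,"ay":0,"az":0,"hand":80}]}}

```text
clock: 5.8
eef_pos: [443.6, -285.2, 300.9]
tcp_rot: [3.142, 0.0, 0.435]
contact_force: [1.4, -1.2, -0.1]
opening: 0.938
grasp_force: 0.0
```

Run:
```python
from h import *
im=imaging.grab_frame("side"); cv2.imwrite("pics/s2.png",im[:,:,::-1])
yaw=np.arctan2(34,192.6); ax=np.array([-np.sin(.5)*np.cos(yaw),-np.sin(.5)*np.sin(yaw),np.cos(.5)])
foot=np.array([473.2,307.7,46]); y=np.array([np.sin(yaw),-np.cos(yaw),0]); R=Ro.from_matrix(np.c_[np.cross(y,-ax),y,-ax])
print("rpy",R.as_euler("xyz"),"axis",ax)
for h in (270,138): print(foot+h*ax); row(foot+h*ax,R)
row(foot+270*ax+[0,0,30],R)
```

```text
rpy [ 3.14159265 -0.5         0.17473144] axis [-0.47212545 -0.0833451   0.87758256]
[345.72612804 285.19682426 282.94729171]
pos [ 446.745 -287.264  309.501] rpy [ 3.132 -0.006  0.435] shift [  2.987 -11.24    0.441] turn [-0.538  4.677  2.451]
[408.047 296.198 167.106]
pos [ 446.745 -287.264  309.501] rpy [ 3.132 -0.006  0.435] shift [  4.196 -10.937   2.768] turn [-0.538  4.677  2.451]
pos [ 446.745 -287.264  309.501] rpy [ 3.132 -0.006  0.435] shift [  2.99  -11.234  -0.159] turn [-0.538  4.677  2.451]
```

View pics/s2.png

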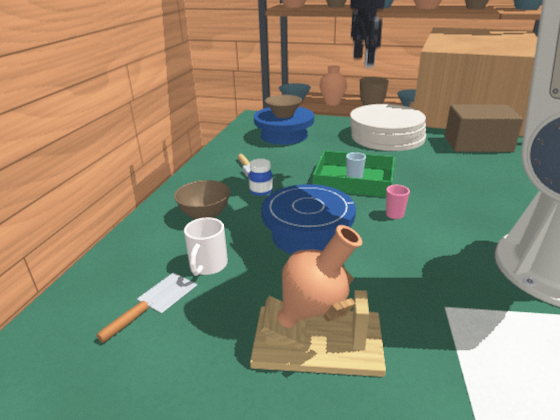

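Cup stands upright in the tub at px (355,165); vase undisturbed in its rest. Now over to the vase.

Call:
{"fn": "drive_tool", "kwargs": {"plan": [{"x":0.1,"y":-0.5,"z":0,"ax":0,"ay":0,"az":0,"hand":75},{"x":0.3,"y":-1.3,"z":0,"ax":0,"ay":0,"az":0,"hand":75},{"x":0.5,"y":-2.2,"z":0,"ax":0,"ay":0,"az":0,"hand":75},{"x":0.75,"y":-3.1,"z":0,"ax":0,"ay":0,"az":0,"hand":75},{"x":1.0,"y":-4.0,"z":0,"ax":0,"ay":0,"az":0,"hand":75},{"x":1.3,"y":-4.9,"z":0,"ax":0,"ay":0,"az":0,"hand":75},{"x":1.5,"y":-5.8,"z":0,"ax":0,"ay":0,"az":0,"hand":75},{"x":1.8,"y":-6.7,"z":0,"ax":0,"ay":0,"az":0,"hand":75}]}}

```text
clock: 6.65
eef_pos: [383.6, 57.7, 298.8]
tcp_rot: [3.141, -0.001, 0.434]
contact_force: [2.0, 0.1, 0.2]
opening: 0.88
grasp_force: 0.0
```

Call:
{"fn": "drive_tool", "kwargs": {"plan": [{"x":0.2,"y":-0.8,"z":0,"ax":-0.06,"ay":0.5,"az":0.25,"hand":65},{"x":0.4,"y":-1.6,"z":0,"ax":-0.15,"ay":1.2,"az":0.6,"hand":65},{"x":0.6,"y":-2.4,"z":0,"ax":-0.25,"ay":2.0,"az":1.0,"hand":65},{"x":0.8,"y":-3.1,"z":0,"ax":-0.35,"ay":2.9,"az":1.5,"hand":65},{"x":1.0,"y":-3.8,"z":0,"ax":-0.45,"ay":3.7,"az":2.0,"hand":65},{"x":1.2,"y":-4.4,"z":0,"ax":-0.52,"ay":4.4,"az":2.3,"hand":65},{"x":1.25,"y":-4.6,"z":0,"ax":-0.54,"ay":4.68,"az":2.45,"hand":65},{"x":1.25,"y":-4.6,"z":0,"ax":-0.54,"ay":4.68,"az":2.45,"hand":65}]}}

```text
clock: 7.45
eef_pos: [342.8, 293.3, 298.2]
tcp_rot: [-3.132, -0.493, 0.174]
contact_force: [-1.1, -0.2, -0.1]
opening: 0.761
grasp_force: 0.0
```

```bash
cat > v.py <<'E'
from h import *
yaw=np.arctan2(34,192.6); ax=np.array([-np.sin(.5)*np.cos(yaw),-np.sin(.5)*np.sin(yaw),np.cos(.5)])
foot=np.array([473.2,307.7,46]); y=np.array([np.sin(yaw),-np.cos(yaw),0]); R=Ro.from_matrix(np.c_[np.cross(y,-ax),y,-ax])
E
python3 - <<'E'
from v import *
s=monitor.sense(); row(foot+138*ax,R); row(foot+230*ax,R); print(s["qpos"],s["opening"])
im=imaging.grab_frame("wrist"); c=imaging.camera_info("wrist"); cv2.imwrite("pics/w3.png",im[:,:,::-1]); print(proj(c,foot+185*ax),proj(c,foot+93*ax))
E
```

```text
pos [342.772 293.319 298.234] rpy [-3.132 -0.493  0.174] shift [-0.1    0.197  2.922] turn [-0.088  0.067 -0.008]
pos [342.772 293.319 298.234] rpy [-3.132 -0.493  0.174] shift [-0.113  0.18   1.082] turn [-0.088  0.067 -0.008]
[ 0.955 -0.194  2.177 -0.453  0.841  2.6  ] 0.7612777634126218
[295.654 212.681] [293.535 181.093]
```

View pics/w3.png

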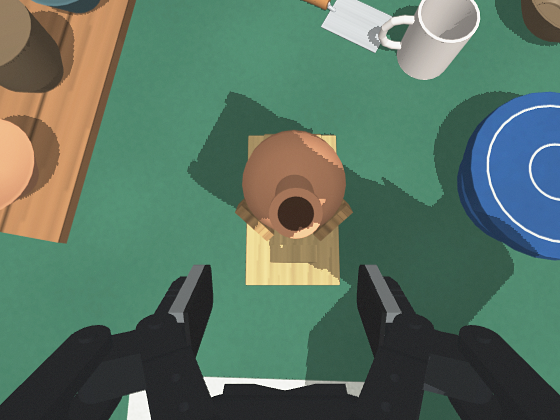

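Mouth at px (295,213), as predicted (295.7,212.7). Slide down along the vase axis.

Call:
{"fn": "drive_tool", "kwargs": {"plan": [{"x":-0.05,"y":0.1,"z":0.4,"ax":-0.05,"ay":0.04,"az":0,"hand":65},{"x":-0.1,"y":0.19,"z":1.0,"ax":-0.09,"ay":0.07,"az":0,"hand":65},{"x":-0.1,"y":0.19,"z":1.5,"ax":-0.09,"ay":0.07,"az":0,"hand":65},{"x":-0.1,"y":0.19,"z":2.0,"ax":-0.09,"ay":0.07,"az":0,"hand":65},{"x":-0.1,"y":0.19,"z":2.4,"ax":-0.09,"ay":0.07,"az":0,"hand":65},{"x":-0.1,"y":0.19,"z":2.75,"ax":-0.09,"ay":0.07,"az":0,"hand":65},{"x":-0.1,"y":0.19,"z":2.92,"ax":-0.09,"ay":0.07,"az":0,"hand":65},{"x":-0.1,"y":0.19,"z":2.92,"ax":-0.09,"ay":0.07,"az":0,"hand":65}]}}

```text
clock: 8.3
eef_pos: [409.9, 292.8, 166.8]
tcp_rot: [3.139, -0.498, 0.17]
contact_force: [-0.2, -0.4, 0.2]
opening: 0.763
grasp_force: 0.0
```

Run:
```python
from v import *
s=monitor.sense(); row(foot+138*ax,R); print(s["contact_force"])
```

```text
pos [409.871 292.76  166.829] rpy [ 3.139 -0.498  0.17 ] shift [-0.019 -0.074 -0.017] turn [ 0.046  0.023 -0.039]
[-0.177 -0.382  0.234]
```

Call:
{"fn": "drive_tool", "kwargs": {"plan": [{"x":-0.02,"y":-0.07,"z":0,"ax":0.04,"ay":0.02,"az":0,"hand":55},{"x":-0.02,"y":-0.07,"z":0,"ax":0.04,"ay":0.02,"az":0,"hand":45},{"x":-0.02,"y":-0.07,"z":0,"ax":0.04,"ay":0.02,"az":0,"hand":38},{"x":-0.02,"y":-0.07,"z":0,"ax":0.04,"ay":0.02,"az":0,"hand":20},{"x":-0.02,"y":-0.07,"z":0,"ax":0.04,"ay":0.02,"az":0,"hand":20},{"x":-0.02,"y":-0.07,"z":0,"ax":0.04,"ay":0.02,"az":0,"hand":20},{"x":-0.02,"y":-0.07,"z":0,"ax":0.04,"ay":0.02,"az":0,"hand":20},{"x":-0.02,"y":-0.07,"z":0,"ax":0.04,"ay":0.02,"az":0,"hand":20}], "grip_force": 70}}

```text
clock: 9.1
eef_pos: [408.0, 298.0, 168.3]
tcp_rot: [-3.137, -0.503, 0.171]
contact_force: [-7.2, -1.3, 10.6]
opening: 0.403
grasp_force: 68.1
```

Call:
{"fn": "drive_tool", "kwargs": {"plan": [{"x":0,"y":0,"z":0,"ax":0,"ay":0,"az":0,"hand":20},{"x":0,"y":0,"z":0,"ax":0,"ay":0,"az":0,"hand":20},{"x":0,"y":0,"z":-0.05,"ax":0,"ay":0,"az":0,"hand":20},{"x":0,"y":0,"z":-0.15,"ax":0,"ay":0,"az":0,"hand":20},{"x":0,"y":0,"z":-0.25,"ax":0,"ay":0,"az":0,"hand":20},{"x":0,"y":0,"z":-0.4,"ax":0,"ay":0,"az":0,"hand":20},{"x":0,"y":0,"z":-0.5,"ax":0,"ay":0,"az":0,"hand":20},{"x":0,"y":0,"z":-0.5,"ax":0,"ay":0,"az":0,"hand":20}]}}

```text
clock: 9.9
eef_pos: [396.2, 295.5, 190.2]
tcp_rot: [-3.137, -0.503, 0.171]
contact_force: [0.8, 1.9, 1.0]
opening: 0.397
grasp_force: 70.3
```

Call:
{"fn": "drive_tool", "kwargs": {"plan": [{"x":0,"y":0,"z":-0.15,"ax":0,"ay":0,"az":0,"hand":20},{"x":0,"y":0,"z":-0.35,"ax":0,"ay":0,"az":0,"hand":20},{"x":0,"y":0,"z":-0.6,"ax":0,"ay":0,"az":0,"hand":20},{"x":0,"y":0,"z":-0.9,"ax":0,"ay":0,"az":0,"hand":20},{"x":0,"y":0,"z":-1.2,"ax":0,"ay":0,"az":0,"hand":20},{"x":0,"y":0,"z":-1.45,"ax":0,"ay":0,"az":0,"hand":20},{"x":0,"y":0,"z":-1.5,"ax":0,"ay":0,"az":0,"hand":20},{"x":0,"y":0,"z":-1.5,"ax":0,"ay":0,"az":0,"hand":20}]}}

```text
clock: 10.7
eef_pos: [360.3, 288.6, 255.1]
tcp_rot: [-3.138, -0.501, 0.171]
contact_force: [0.0, -0.3, -5.7]
opening: 0.396
grasp_force: 70.3
```

Run:
```python
from v import *
s=monitor.sense(); print(s); im=imaging.grab_frame("side"); cv2.imwrite("pics/s3.png",im[:,:,::-1])
row(foot+280*ax+[0,0,100],Ro.from_euler("xyz",[np.pi,0,.175]))
```

```text
{'clock': 10.7, 'qpos': array([ 0.91375803, -0.12176626,  2.22739303, -0.51272001,  0.71720068,
        2.64938062]), 'qvel': array([-0.00670191,  0.02090155,  0.00822476, -0.00967108, -0.01302474,
        0.00548881]), 'joint_efforts': array([  0.20015784, -27.662251  , -36.45736098,  -2.06144795,
        -1.58454068,  -0.05842412]), 'eef_pos': array([360.30576639, 288.64342329, 255.10397507]), 'tcp_rot': array([-3.13787143, -0.50139168,  0.17072341]), 'contact_force': array([ 0.02236377, -0.31355794, -5.72281431]), 'wrist_torque': array([-0.16942769,  0.70947343, -0.04926008]), 'grasp_force': 70.30158569425112, 'opening': 0.3964235477602639}
pos [360.366 288.507 254.597] rpy [-3.138 -0.501  0.171] shift [ 0.97   0.008 -2.596] turn [-0.019 -4.783 -0.032]
```

View pics/s3.png

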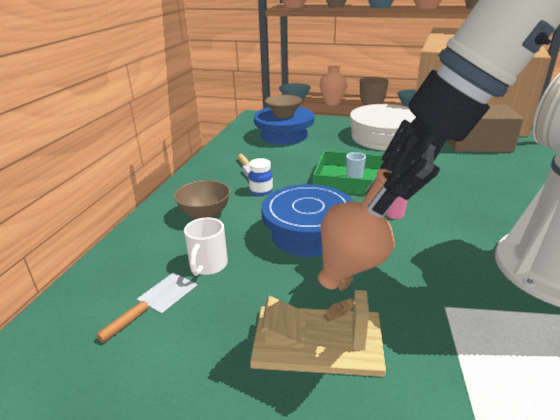

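Vase is held clear of the rest (neck about (378,190), foot (328,278)), ~0.58 kg. Bring it upright while raising.

Call:
{"fn": "drive_tool", "kwargs": {"plan": [{"x":0.03,"y":0,"z":-0.05,"ax":0,"ay":-0.2,"az":0,"hand":20},{"x":0.1,"y":0,"z":-0.17,"ax":0,"ay":-0.7,"az":0,"hand":20},{"x":0.18,"y":0,"z":-0.34,"ax":0,"ay":-1.5,"az":0,"hand":20},{"x":0.27,"y":0,"z":-0.5,"ax":0,"ay":-2.4,"az":0,"hand":20},{"x":0.36,"y":0,"z":-0.66,"ax":0,"ay":-3.3,"az":0,"hand":20},{"x":0.41,"y":0,"z":-0.75,"ax":-0.01,"ay":-4.1,"az":-0.02,"hand":20},{"x":0.43,"y":0,"z":-0.79,"ax":-0.02,"ay":-4.6,"az":-0.03,"hand":20},{"x":0.43,"y":0,"z":-0.79,"ax":-0.02,"ay":-4.78,"az":-0.03,"hand":20}]}}

```text
clock: 11.55
eef_pos: [361.7, 288.5, 299.2]
tcp_rot: [3.141, 0.001, 0.174]
contact_force: [-0.6, 0.1, -4.7]
opening: 0.397
grasp_force: 70.2
```

Run:
```python
from v import *
row([506.8,5.6,295],Ro.from_euler("xyz",[np.pi,0,.175])); im=imaging.grab_frame("side"); cv2.imwrite("pics/s4.png",im[:,:,::-1])
s=imaging.camera_info("side"); e=monitor.sense()["eef_pos"]; h=cv2.cvtColor(im,cv2.COLOR_RGB2HSV)
print("wrist torque",monitor.sense()["wrist_torque"],"foot px if straight",proj(s,e-[0,0,138]), proj(s,e-[0,0,45]))
```

```text
pos [361.748 288.526 299.223] rpy [3.141 0.001 0.174] shift [1.88  6.075 0.086] turn [ 0.005  0.009 -0.013]
wrist torque [ 0.029 -0.004  0.013] foot px if straight [365.013 263.454] [370.366 206.405]
```

View pics/s4.png

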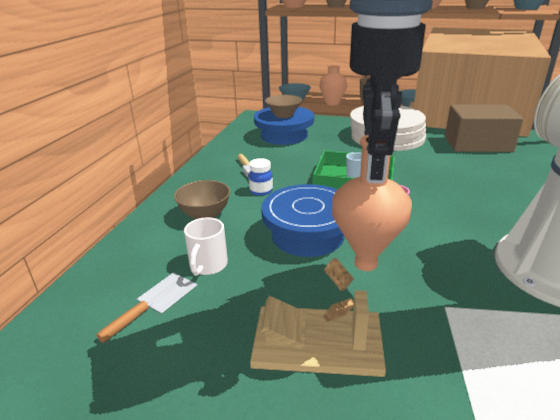

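Vase hangs vertical: belly (372,212), foot (367,264), against (365,263) predicted. Carry it above the wheel.

Call:
{"fn": "drive_tool", "kwargs": {"plan": [{"x":0.05,"y":0.15,"z":0,"ax":0,"ay":0,"az":0,"hand":20},{"x":0.15,"y":0.5,"z":0,"ax":0,"ay":0,"az":0,"hand":20},{"x":0.3,"y":1.0,"z":0,"ax":0,"ay":0,"az":0,"hand":20},{"x":0.5,"y":1.6,"z":0,"ax":0,"ay":0,"az":0,"hand":20},{"x":0.7,"y":2.2,"z":0,"ax":0,"ay":0,"az":0,"hand":20},{"x":0.87,"y":2.8,"z":0,"ax":0,"ay":0,"az":0,"hand":20},{"x":1.05,"y":3.4,"z":0,"ax":0,"ay":0,"az":0,"hand":20},{"x":1.24,"y":4.0,"z":0,"ax":0,"ay":0,"az":0,"hand":20}]}}

```text
clock: 12.4
eef_pos: [456.1, 100.8, 299.6]
tcp_rot: [3.141, -0.001, 0.175]
contact_force: [-0.1, 0.8, -5.2]
opening: 0.398
grasp_force: 70.4
```

Call:
{"fn": "drive_tool", "kwargs": {"plan": [{"x":0.18,"y":0.6,"z":0,"ax":0,"ay":0,"az":0,"hand":20},{"x":0.35,"y":1.1,"z":0,"ax":0,"ay":0,"az":0,"hand":20},{"x":0.48,"y":1.55,"z":0,"ax":0,"ay":0,"az":0,"hand":20},{"x":0.57,"y":1.85,"z":0,"ax":0,"ay":0,"az":0,"hand":20},{"x":0.62,"y":2.0,"z":0,"ax":0,"ay":0,"az":0,"hand":20},{"x":0.64,"y":2.07,"z":0,"ax":0,"ay":0,"az":0,"hand":20},{"x":0.64,"y":2.07,"z":0,"ax":0,"ay":0,"az":0,"hand":20},{"x":0.64,"y":2.07,"z":0,"ax":0,"ay":0,"az":0,"hand":20}]}}

```text
clock: 13.2
eef_pos: [505.6, 6.8, 299.8]
tcp_rot: [-3.141, -0.001, 0.175]
contact_force: [-0.2, 0.7, -5.0]
opening: 0.396
grasp_force: 70.5
```

Run:
```python
from v import *
e=monitor.sense()["eef_pos"]; row([506.8,5.6,225],Ro.from_euler("xyz",[np.pi,0,.175]))
s=imaging.camera_info("side"); im=imaging.grab_frame("side"); h=cv2.cvtColor(im,cv2.COLOR_RGB2HSV)
f=proj(s,e-[0,0,138]); b=proj(s,e-[0,0,45]); print("foot pred",f,"belly pred",b)
m=cv2.inRange(h,(4,80,60),(17,255,255)); ct=blob(m,(int(b[0])-50,int(b[1])-40,int(b[0])+50,int(f[1])+15))
x=ct[:,0]; 
for v in range(int(b[1])-20,int(f[1])+10,6):
    q=x[x[:,1]==v][:,0]
    if len(q): print(v,q.min(),q.max(),(q.min()+q.max())/2)
print("bottom",x[:,1].max())
```

```text
pos [505.582   6.788 299.812] rpy [-3.141 -0.001  0.175] shift [0.019 0.028 1.496] turn [-0.005 -0.006  0.004]
foot pred [309.152 168.675] belly pred [309.574 124.434]
104 268 358 313.0
110 274 351 312.5
116 279 334 306.5
122 285 336 310.5
128 285 335 310.0
134 286 333 309.5
140 290 330 310.0
146 294 326 310.0
152 297 322 309.5
158 301 318 309.5
164 303 316 309.5
170 303 316 309.5
bottom 172
```

Call:
{"fn": "drive_tool", "kwargs": {"plan": [{"x":0.02,"y":0.02,"z":0.1,"ax":0,"ay":0,"az":0,"hand":20},{"x":0.02,"y":0.02,"z":0.35,"ax":0,"ay":0,"az":0,"hand":20},{"x":0.02,"y":0.02,"z":0.65,"ax":0,"ay":0,"az":0,"hand":20},{"x":0.02,"y":0.02,"z":0.95,"ax":0,"ay":0,"az":0,"hand":20},{"x":0.02,"y":0.02,"z":1.25,"ax":0,"ay":0,"az":0,"hand":20},{"x":0.02,"y":0.02,"z":1.48,"ax":0,"ay":0,"az":0,"hand":20},{"x":0.02,"y":0.02,"z":1.6,"ax":0,"ay":0,"az":0,"hand":20},{"x":0.02,"y":0.02,"z":1.6,"ax":0,"ay":0,"az":0,"hand":20}]}}

```text
clock: 14.05
eef_pos: [506.6, 5.4, 218.9]
tcp_rot: [-3.141, 0.001, 0.175]
contact_force: [-0.5, 0.3, -4.2]
opening: 0.398
grasp_force: 70.5
```

Call:
{"fn": "drive_tool", "kwargs": {"plan": [{"x":0,"y":0,"z":0,"ax":0,"ay":0,"az":0,"hand":20},{"x":0,"y":0,"z":0.02,"ax":0,"ay":0,"az":0,"hand":20},{"x":0,"y":0,"z":0.04,"ax":0,"ay":0,"az":0,"hand":20},{"x":0,"y":0,"z":0.06,"ax":0,"ay":0,"az":0,"hand":20},{"x":0,"y":0,"z":0.08,"ax":0,"ay":0,"az":0,"hand":20},{"x":0,"y":0,"z":0.08,"ax":0,"ay":0,"az":0,"hand":20}]}}

```text
clock: 14.65
eef_pos: [507.1, 5.4, 215.8]
tcp_rot: [-3.141, -0.001, 0.175]
contact_force: [0.1, 0.8, -4.6]
opening: 0.395
grasp_force: 70.5
```

Call:
{"fn": "drive_tool", "kwargs": {"plan": [{"x":0,"y":0,"z":0.01,"ax":0,"ay":0,"az":0,"hand":20},{"x":0,"y":0,"z":0.02,"ax":0,"ay":0,"az":0,"hand":20},{"x":0,"y":0,"z":0.03,"ax":0,"ay":0,"az":0,"hand":20},{"x":0,"y":0,"z":0.04,"ax":0,"ay":0,"az":0,"hand":20},{"x":0,"y":0,"z":0.04,"ax":0,"ay":0,"az":0,"hand":20}]}}

```text
clock: 15.15
eef_pos: [507.6, 5.4, 214.3]
tcp_rot: [-3.142, -0.002, 0.175]
contact_force: [0.2, 0.6, 0.5]
opening: 0.396
grasp_force: 70.4
```

Run:
```python
from v import *
s=monitor.sense(); print(s["eef_pos"],s["contact_force"],s["wrist_torque"])
```

```text
[507.61787281   5.3588012  214.32776736] [0.1836476  0.64751838 0.51702333] [ 0.00519412  0.04560021 -0.01503629]
```

Foot has touched down (Fz −4.6 → +0.5). Ease the grip, then open slowly.

Call:
{"fn": "drive_tool", "kwargs": {"plan": [{"x":0,"y":0,"z":0,"ax":0,"ay":0,"az":0,"hand":20},{"x":0,"y":0,"z":0,"ax":0,"ay":0,"az":0,"hand":30},{"x":0,"y":0,"z":0,"ax":0,"ay":0,"az":0,"hand":32},{"x":0,"y":0,"z":0,"ax":0,"ay":0,"az":0,"hand":33},{"x":0,"y":0,"z":0,"ax":0,"ay":0,"az":0,"hand":33}], "grip_force": 20}}

```text
clock: 15.65
eef_pos: [507.5, 5.3, 214.3]
tcp_rot: [-3.142, -0.002, 0.175]
contact_force: [-1.2, -0.2, 5.6]
opening: 0.392
grasp_force: 70.5
```

Call:
{"fn": "drive_tool", "kwargs": {"plan": [{"x":0,"y":0,"z":0,"ax":0,"ay":0,"az":0,"hand":33.5},{"x":0,"y":0,"z":0,"ax":0,"ay":0,"az":0,"hand":34},{"x":0,"y":0,"z":0,"ax":0,"ay":0,"az":0,"hand":34.3},{"x":0,"y":0,"z":0,"ax":0,"ay":0,"az":0,"hand":34.6},{"x":0,"y":0,"z":0,"ax":0,"ay":0,"az":0,"hand":35},{"x":0,"y":0,"z":0,"ax":0,"ay":0,"az":0,"hand":35.4},{"x":0,"y":0,"z":0,"ax":0,"ay":0,"az":0,"hand":35.8},{"x":0,"y":0,"z":0,"ax":0,"ay":0,"az":0,"hand":36.2}]}}

```text
clock: 16.45
eef_pos: [507.2, 5.3, 213.9]
tcp_rot: [-3.141, -0.001, 0.175]
contact_force: [-0.2, 0.4, 4.8]
opening: 0.43
grasp_force: 6.4
```

Call:
{"fn": "drive_tool", "kwargs": {"plan": [{"x":0,"y":0,"z":0,"ax":0,"ay":0,"az":0,"hand":37},{"x":0,"y":0,"z":0,"ax":0,"ay":0,"az":0,"hand":38},{"x":0,"y":0,"z":0,"ax":0,"ay":0,"az":0,"hand":40},{"x":0,"y":0,"z":0,"ax":0,"ay":0,"az":0,"hand":42},{"x":0,"y":0,"z":0,"ax":0,"ay":0,"az":0,"hand":44},{"x":0,"y":0,"z":0,"ax":0,"ay":0,"az":0,"hand":46},{"x":0,"y":0,"z":0,"ax":0,"ay":0,"az":0,"hand":46},{"x":0,"y":0,"z":0,"ax":0,"ay":0,"az":0,"hand":46}]}}

```text
clock: 17.25
eef_pos: [507.2, 5.4, 213.9]
tcp_rot: [-3.141, -0.001, 0.175]
contact_force: [0.2, -0.4, 0.6]
opening: 0.536
grasp_force: 0.0
```

```bash
cat > chk.py <<'E'
from v import *
e=np.array([506.8,5.6,75]); s=imaging.camera_info("side"); im=imaging.grab_frame("side"); cv2.imwrite("pics/s5.png",im[:,:,::-1])
h=cv2.cvtColor(im,cv2.COLOR_RGB2HSV); f=proj(s,e); b=proj(s,e+[0,0,93]); print("foot pred",f,"belly pred",b)
m=cv2.inRange(h,(4,80,60),(17,255,255)); x=blob(m,(int(b[0])-50,int(b[1])-20,int(b[0])+50,int(f[1])+15))[:,0]
for v in range(int(b[1]),int(f[1])+8,8):
    q=x[x[:,1]==v][:,0]
    if len(q): print(v,q.min(),q.max(),(q.min()+q.max())/2)
E
python3 chk.py
```

```text
foot pred [308.36110671 205.4915694 ] belly pred [308.71800642 165.57824294]
165 285 333 309.0
173 286 332 309.0
181 291 327 309.0
189 297 321 309.0
197 301 315 308.0
205 302 315 308.5
```

Call:
{"fn": "drive_tool", "kwargs": {"plan": [{"x":0,"y":0,"z":0,"ax":0,"ay":0,"az":0,"hand":55},{"x":0,"y":0,"z":0,"ax":0,"ay":0,"az":0,"hand":65},{"x":0,"y":0,"z":0,"ax":0,"ay":0,"az":0,"hand":72},{"x":0,"y":0,"z":-0.1,"ax":0,"ay":0,"az":0,"hand":72},{"x":0,"y":0,"z":-0.3,"ax":0,"ay":0,"az":0,"hand":72},{"x":0,"y":0,"z":-0.6,"ax":0,"ay":0,"az":0,"hand":72},{"x":0,"y":0,"z":-0.9,"ax":0,"ay":0,"az":0,"hand":72},{"x":0,"y":0,"z":-1.2,"ax":0,"ay":0,"az":0,"hand":72}]}}

```text
clock: 18.1
eef_pos: [507.3, 5.3, 275.4]
tcp_rot: [-3.141, -0.002, 0.175]
contact_force: [0.6, -1.1, -1.0]
opening: 0.844
grasp_force: 0.0
```

Call:
{"fn": "drive_tool", "kwargs": {"plan": [{"x":0,"y":0,"z":-0.5,"ax":0,"ay":0,"az":0,"hand":72},{"x":0,"y":0,"z":-1.0,"ax":0,"ay":0,"az":0,"hand":72},{"x":0,"y":0,"z":-1.4,"ax":0,"ay":0,"az":0,"hand":72},{"x":0,"y":0,"z":-1.6,"ax":0,"ay":0,"az":0,"hand":72},{"x":0,"y":0,"z":-1.6,"ax":0,"ay":0,"az":0,"hand":72},{"x":0,"y":0,"z":-1.6,"ax":0,"ay":0,"az":0,"hand":72},{"x":0,"y":0,"z":-1.6,"ax":0,"ay":0,"az":0,"hand":72},{"x":0,"y":0,"z":-1.6,"ax":0,"ay":0,"az":0,"hand":72}]}}

```text
clock: 18.9
eef_pos: [506.6, 5.3, 352.8]
tcp_rot: [-3.141, 0.001, 0.175]
contact_force: [0.5, -0.3, -0.1]
opening: 0.843
grasp_force: 0.0
```

Call:
{"fn": "drive_tool", "kwargs": {"plan": [{"x":0,"y":0,"z":0,"ax":0,"ay":0,"az":0,"hand":72},{"x":0,"y":0,"z":0,"ax":0,"ay":0,"az":0,"hand":72},{"x":0,"y":0,"z":0,"ax":0,"ay":0,"az":0,"hand":72},{"x":0,"y":0,"z":0,"ax":0,"ay":0,"az":0,"hand":72},{"x":0,"y":0,"z":0,"ax":0,"ay":0,"az":0,"hand":72},{"x":0,"y":0,"z":0,"ax":0,"ay":0,"az":0,"hand":72},{"x":0,"y":0,"z":0,"ax":0,"ay":0,"az":0,"hand":72},{"x":0,"y":0,"z":0,"ax":0,"ay":0,"az":0,"hand":72}]}}

```text
clock: 19.7
eef_pos: [507.1, 5.3, 353.9]
tcp_rot: [-3.141, -0.001, 0.175]
contact_force: [-0.8, -0.6, -0.2]
opening: 0.845
grasp_force: 0.0
```

```bash
python3 chk.py
```

```text
foot pred [308.36110671 205.4915694 ] belly pred [308.71800642 165.57824294]
165 285 333 309.0
173 286 332 309.0
181 291 327 309.0
189 297 321 309.0
197 301 315 308.0
205 302 315 308.5
```

View pics/s5.png

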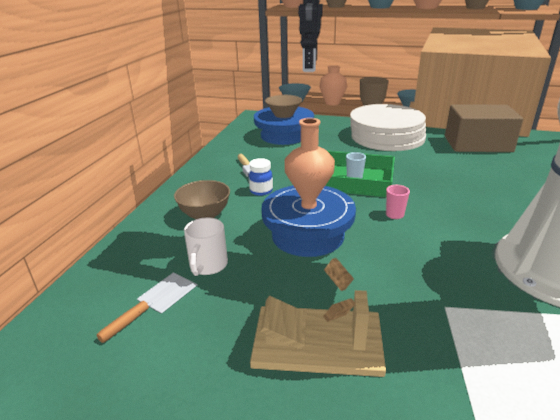

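Vase stands upright and alone in the small circle, foot at (308,205); cup upright in the tub at (355,165). Hand in.

```bash
python3 -c "
from rig import r
print(r.sign_off())"
```

```text
the job is handed in; nothing more can be done
None
```

The vase stands upright by itself in the small circle and the cup stands in the green tub; the last side view shows the bystanders in place, and I handed the job in at about 20 s of the 67 s allowed, though `sign_off` returned no verdict.

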